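# Fish the long dowel out of the dowel box

### The arm

A 7-joint arm with a two-finger parallel gripper is mounted at the origin on a cart in front of the work surface, level with it; the furniture and walls round the work are solid. World frame = base frame: x ahead of the robot, y to its left, z up, the work surface at z = 0. Lengths are in m, angles in degrees, forces in N, time in s.
With the tool pointing down it reaches from about 0.425 to 0.825 m from the base axis. Payload 3.6 kg.
Tool frame: the origin (TCP) lies on the centre line of the jaws, within the pads' length; the fingertips stand 17 mm ahead of it and the grasp point (between the pads) lies 2 mm behind it; z points along the fingers, y is the direction in which the jaws open and shut (so a half turn about z gives the same grasp; the last joint's range is limited). The gripper opens to 93 mm and grips with 3 to 60 N. Pads are 15 mm wide; open, the fingers measure 128 mm over their backs; the gripper's body (75 mm by 188 mm) begins 65 mm behind the grasp point.
Start: joints at [74.513, 35.231, -0.722, 81.555, 0.464, 63.22, -2.315], TCP at [0.157, -0.631, 0.236] pointing down, gripper open.
Joint ranges: [-178.69, 178.69], [-17.37, 117.87], [-77.05, 75.6], [15.02, 138.74], [-78.02, 258.01], [0.78, 113.62], [-162.83, 162.83]. Speed limits (degrees/s): [159.86, 159.86, 180, 180, 180, 180, 180].

### API

Orientations are given as a 3x3 rotation matrix whose columns are the frame's x, y, z axes.
In Python, from rig import * gives the robot as it stands.
- The arm moves only by the shell command python3 -m crank 'ROWS' [FORCE]. ROWS is JSON, a list of rows, each an object with "delta_pos": the shift along the tool's x, y, z in cm, a list of three; "rot": the turn, a rotation vector about the tool's x, y, z in rad, a list of three; "jaw": the opening in per cent of the stroke, from 0 (shut) to 100 (fully open). A call has 1 to 5 rows; each row is the pose to reach, as a shift and turn from the pose measured when the call began, along the tool's axes at that moment; what a row does not reach only later rows make up. A row lasts 1/10 s, in which the tool goes at most 50 mm and 8.59 degrees, less where a joint would pass 70% of its speed; a pose out of reach is approached as far as the arm can. A call with a gripper value outside its range is refused whole. The fingers move at their own pace and stop on an object; FORCE is the grip in N (left out, the last holds). Time passes only in rows, so rows that repeat a pose let the fingers close. It gives the time, the measured TCP pose, the force and the opening at its end, in the units of the state.
- get_obs(): the state, without advancing time (a new reading comes with each control period).
- grab_frame(name): name is "side" or "top" or "wrist"; returns the picture (400x640x3 uint8, red, green, blue); there is no depth.
- camera_model(name): a dict with "intrinsics" (3x3 intrinsics, pixels), "k1" (the pictures are not rectified: a ray, as slopes to the right and down, at radius r is drawn at 1 + k1 r^2 times it, then the intrinsics apply), "rvec" (rotation vector, rad) and "tvec" (3), from world to camera coordinates, as OpenCV has them. Camera axes: x right, y down, z forward; pixel columns grow to the right and rows downward; lengths in m; the calibration is good to about 2 mm. A picture is of the moment at which its call begins: read the wrist's pose just before it. camera_model takes no time and is no camera call; for the wrist camera it gives the pose at the moment of the call.
- close_job(): hands the job in, once; it reports no verdict.
The state is a dict: "t": time; "qpos": joint angles; "dq": joint speeds; "tau": joint torques, N m; "ee_pos": TCP position; "tool_rot": TCP orientation; "ft_force": force on the tool from outside, world axes, zero at the start; "wrist_torque": the same for the moment, N m; "width": finger opening in m.
Only numpy, scipy, OpenCV 4.12 (cv2) and the standard library are available. Lean on these libraries where they do the work, as an engineer would, in place of code of your own. Each camera call takes 0.05 s, during which the arm holds its last target. There are 200 camera calls.

### The job

The long thin dowel lies in the low plywood box with both ends under the dark covers, and it is longer than the opening between them. Push it endways under the longer cover until its other end is free, tilt that end up and draw the dowel out slantwise through the opening, without dragging the box along or disturbing the mug and the tape measure. Finish while still holding it in the gripper, level and still, its whole length at least 5 cm higher than the top of the box; do not put it down.

Things in the scene. Friction and masses are not known exactly. Their poses are not given: they have to be found in the camera images.
- box: Loose plywood box, 1.8 kg, 124 mm wide (its x), 329 mm long (y), 56 mm high (z up). Origin: centre of its underside. +y points roughly to the robot's left, to the end with the longer cover. Walls 12 mm, floor 6 mm; inside 100 mm wide, 305 mm long (y from -152.5 to +152.5 mm). Fixed dark covers, 6 mm thick, over both ends: tops at 56 mm, undersides at 50 mm.
- opening_left (a point): Middle of the longer cover's edge, on its top face, at y = +52.5 mm of the box. That cover runs from here 100 mm to the inside of the left end wall.
- opening_right (a point): Middle of the shorter cover's edge, on its top face, at y = -97.5 mm of the box. That cover runs from here 55 mm to the inside of the right end wall. Between the two edges the top is open, 150 mm long and the full 100 mm wide inside.
- dowel: Plain round wooden dowel, 12 mm thick, 220 mm long, about 30 g, lying loose on the box floor along the box's y, about in the middle of the width, both ends under the covers. Origin on its underside below mid-length. Its own y axis runs about 5 degrees off the dowel's length: use the points instead.
- dowel_mid (a point): Middle of the dowel, on its axis; the point's y axis runs along the dowel to its left end.
- dowel_end_left (a point): Centre of the dowel's left end face, the end under the longer cover at the start (on the axis, 110 mm from the middle).
- dowel_end_right (a point): Centre of the dowel's right end face, the end under the shorter cover at the start (on the axis, 110 mm from the middle).
- tape_measure: Yellow tape measure standing on the bench, 72 x 79 x 64 mm, a bystander beyond one end of the box; origin at the centre of its underside, z up.
- tea_mug: White mug, 78 x 113 x 89 mm, a bystander beyond the other end of the box (mug and tape measure swap sides); origin under its middle, z up.

How it is judged:
By the outcome, as a careful person would: the job done as asked, in the order asked, and still so for the second after the job is handed in, while the arm keeps its last pose, push and grip.
It also fails if it takes over 38 s, if anything falls off the work surface, if the arm or the gripper's body presses on something with over 40 N, if the wrist force passes 120 N, or if a joint passes its speed limit or range.

## Working session

There is one attempt and no reset: what is moved stays moved. The work goes in short steps, Python scripts to look and compute and a shell command to move; the robot and the scene stay as the last step left them, time stands still between calls to the robot, and variables do not carry over. Pictures are saved under pics/ and viewed, about 8 in all and at most 12, crops included, and the job is handed in when it is done.

```bash
mkdir -p pics
python3 - <<'E'
from rig import *
import cv2,numpy as np
o=get_obs();print(o)
for n in ("top","side"):
    m=camera_model(n);print(n,m)
    cv2.imwrite(f"pics/{n}0.png",cv2.cvtColor(grab_frame(n),cv2.COLOR_RGB2BGR))
E
```

```text
{'t': 0.0, 'qpos': array([74.51164967, 35.28869391, -0.72177188, 81.63875451,  0.46465208,
       63.21716225, -2.31439108]), 'dq': array([ 0.04381296, -0.05979422,  0.05877279,  0.01702996,  0.01582831,
       -0.08721521,  0.00948341]), 'tau': array([-4.68033577e-04, -4.58938622e+01,  2.08928240e-01, -1.65746301e+01,
       -6.11321256e-02,  2.04703136e-02,  2.16115627e-04]), 'ee_pos': array([ 0.15674272, -0.63007545,  0.2345023 ]), 'tool_rot': array([[ 9.70407386e-01,  2.41472739e-01, -6.48822959e-04],
       [ 2.41473605e-01, -9.70404452e-01,  2.38689396e-03],
       [-5.32508663e-05, -2.47293314e-03, -9.99996941e-01]]), 'ft_force': array([ 0.30221141, -0.45197774, -0.17443405]), 'wrist_torque': array([ 0.01453621, -0.03444652,  0.02630007]), 'width': 0.09327559324289976}
top {'intrinsics': array([[490.81414894,   0.        , 321.97347887],
       [  0.        , 490.81414894, 192.11841827],
       [  0.        ,   0.        ,   1.        ]]), 'k1': -0.041765521302826694, 'rvec': array([ 2.1828334 , -2.13562676,  0.09881588]), 'tvec': array([0.00985698, 0.48537121, 1.2713884 ])}
side {'intrinsics': array([[516.53696276,   0.        , 320.72690005],
       [  0.        , 516.53696276, 204.80072544],
       [  0.        ,   0.        ,   1.        ]]), 'k1': -0.1380597684053894, 'rvec': array([ 0.10021585, -2.7095456 ,  1.52865385]), 'tvec': array([0.48116563, 0.09617707, 1.30219679])}
```

View pics/top0.png

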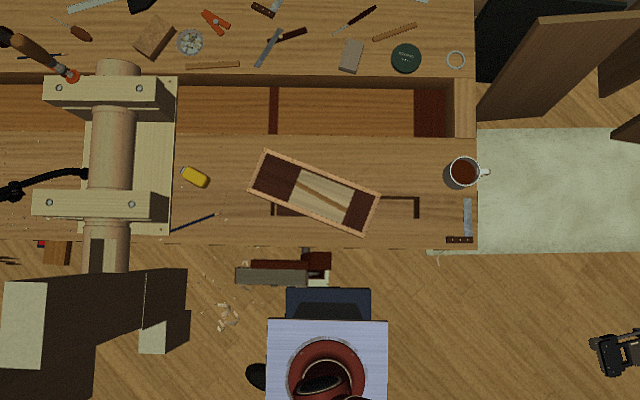

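View pics/side0.png

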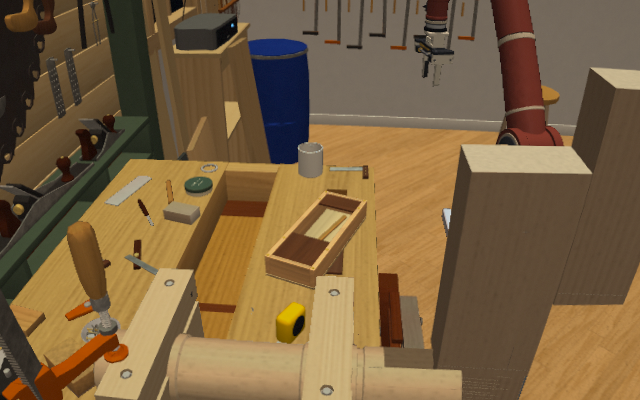

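The top view shows the box with corners near (265,150), (381,194), (363,236) and (248,190). The long cover is on the left, and the dowel runs from about (299,181) to (350,207). The tape is at (195,177) and the mug at (464,171). The side view agrees.

```bash
cat > h.py <<'E'
import cv2,numpy as np
from rig import *
def norm(m,uv):
    K=m["intrinsics"];d=np.array([m["k1"],0,0,0,0.])
    return cv2.undistortPoints(np.array(uv,float).reshape(-1,1,2),K,d)[:,0]
def cast(m,uv,z):
    R=cv2.Rodrigues(np.array(m["rvec"]))[0];c=-R.T@m["tvec"]
    d=np.c_[norm(m,uv),np.ones(len(uv))]@R
    return c+d*((z-c[2])/d[:,2])[:,None]
def proj(m,P):
    return cv2.projectPoints(np.array(P,float).reshape(-1,1,3),m["rvec"],m["tvec"],m["intrinsics"],np.array([m["k1"],0,0,0,0.]))[0][:,0]
def boxpose(m,corn): # corners at z=.056, order: +y-x? fitted
    P=cast(m,corn,.056)[:,:2];return P
def save(n,a):cv2.imwrite(f"pics/{n}.png",cv2.cvtColor(a,cv2.COLOR_RGB2BGR))
E
python3 - <<'E'
from h import *
a=cv2.imread("pics/top0.png");m=camera_model("top")
c=a[140:245,240:390];cv2.imwrite("pics/top0c.png",cv2.resize(c,None,fx=5,fy=5,interpolation=cv2.INTER_CUBIC))
print(cast(m,[(265,150),(381,194),(363,236),(248,190)],.056).round(4))
print(cast(m,[(299,181),(350,207)],.012).round(4))
print(cast(m,[(195,177),(464,171)],.07).round(4))
E
```

```text
[[ 0.5893  0.1713  0.056 ]
 [ 0.4802 -0.1323  0.056 ]
 [ 0.3713 -0.0874  0.056 ]
 [ 0.4833  0.2117  0.056 ]]
[[ 0.5152  0.083   0.012 ]
 [ 0.4483 -0.0548  0.012 ]]
[[ 0.5126  0.348   0.07  ]
 [ 0.5425 -0.3431  0.07  ]]
```

View pics/top0c.png

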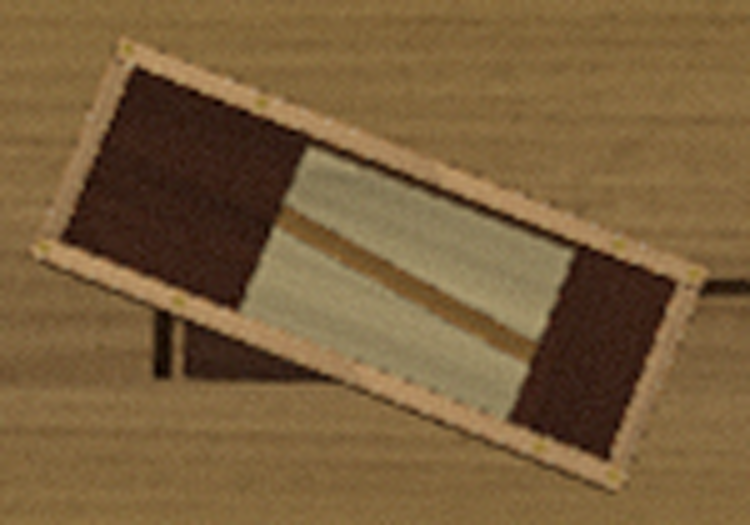

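The crop shows box corners at (123,38), (708,270), (617,492) and (33,250), and cover edges at (308,148)-(242,310) and (575,248)-(512,418). The visible dowel axis runs (286,217) to (531,350), about 5° off the box axis. I'll compute the approach from these.

```bash
cat >> h.py <<'E'
from scipy.spatial.transform import Rotation as Ro
def rel(p,R,n=None):
    o=get_obs();R0=o["tool_rot"]
    d=R0.T@(np.array(p)-o["ee_pos"])*100;r=Ro.from_matrix(R0.T@R).as_rotvec()
    print("delta cm",d.round(2),"rot",r.round(3),"rows>=",(np.linalg.norm(d)/5).round(1),(np.degrees(np.linalg.norm(r))/8.59).round(1))
def toolR(d): # tool x along d, y horizontal, z downish
    x=np.array(d,float);x/=np.linalg.norm(x);z=np.array([0,0,-1.]);y=np.cross(z,x);y/=np.linalg.norm(y)
    return np.c_[x,y,np.cross(x,y)]
E
python3 - <<'E'
from h import *
m=camera_model("top")
f=lambda L:[((u+.5)/5-.5+240,(v+.5)/5-.5+140) for u,v in L]
C=cast(m,f([(123,38),(708,270),(617,492),(33,250)]),.056)[:,:2]
print(C.round(4)); c=C.mean(0); y=(C[0]+C[3]-C[1]-C[2]);y/=np.linalg.norm(y);x=np.array([y[1],-y[0]])
print("c",c,"yaw",np.degrees(np.arctan2(-y[0],y[1])),np.linalg.norm(C[0]-C[1]),np.linalg.norm(C[0]-C[3]))
D=cast(m,f([(286,217),(531,350)]),.012)[:,:2];d=D[0]-D[1];d/=np.linalg.norm(d);print("D",D,"d",d)
B=lambda p:np.array([(p-c)@x,(p-c)@y])
print([B(p).round(4) for p in D])
G=D[0]+ -d*(B(D[0])[1]+.055);print("grip",G,B(G))
R=toolR([*d,0])
rel([*G,.16],R);rel([.40,-.33,.236],R)
E
```

```text
[[ 0.5967  0.1737]
 [ 0.4812 -0.1328]
 [ 0.3662 -0.0875]
 [ 0.4843  0.2165]]
c [0.48209277 0.04245813] yaw -20.939079884861837 0.32751138373572714 0.12034261329075595
D [[ 0.50968416  0.08870169]
 [ 0.4411119  -0.04374537]] d [0.45976761 0.88803927]
[array([0.0092, 0.0531]), array([-0.0075, -0.0952])]
grip [ 0.4600062  -0.00725109] [-0.00286315 -0.05431966]
delta cm [ 44.47 -53.1    7.58] rot [-0.002 -0.001 -0.849] rows>= 13.9 5.7
delta cm [ 30.86 -23.25  -0.09] rot [-0.002 -0.001 -0.849] rows>= 7.7 5.7
```

```bash
python3 -m crank '[{"delta_pos":[4,-3,0],"rot":[0,0,-0.14],"jaw":40},{"delta_pos":[8,-6,0],"rot":[0,0,-0.28],"jaw":40},{"delta_pos":[12,-9,0],"rot":[0,0,-0.42],"jaw":40},{"delta_pos":[16,-12,0],"rot":[0,0,-0.56],"jaw":40},{"delta_pos":[20,-15,0],"rot":[0,0,-0.7],"jaw":40}]' 20
python3 - <<'E'
from h import *
R=toolR([.4598,.888,0])
rel([.40,-.33,.236],R);rel([.46,-.007,.236],R)
E
```

```text
t: 0.6
ee_pos: [0.3152, -0.4347, 0.2347]
tool_rot: [[0.582, 0.813, -0.001], [0.813, -0.582, 0.003], [0.002, -0.002, -1.0]]
ft_force: [0.4, -0.9, 0.3]
width: 0.0576
delta cm [13.45  0.8  -0.11] rot [-0.002 -0.002 -0.144] rows>= 2.7 1.0
delta cm [ 4.321e+01 -1.312e+01 -3.000e-02] rot [-0.002 -0.002 -0.144] rows>= 9.0 1.0
```

```bash
python3 -m crank '[{"delta_pos":[5,0,0],"rot":[0,0,-0.1],"jaw":40},{"delta_pos":[10,-1,0],"rot":[0,0,-0.144],"jaw":40},{"delta_pos":[14.5,-3,0],"rot":[0,0,-0.144],"jaw":40},{"delta_pos":[19,-5,0],"rot":[0,0,-0.144],"jaw":40},{"delta_pos":[23.5,-7,0],"rot":[0,0,-0.144],"jaw":40}]'
python3 - <<'E'
from h import *
R=toolR([.4598,.888,0])
rel([.46,-.007,.2],R)
E
```

```text
t: 1.1
ee_pos: [0.3949, -0.2014, 0.2351]
tool_rot: [[0.46, 0.888, -0.001], [0.888, -0.46, 0.003], [0.002, -0.002, -1.0]]
ft_force: [0.7, 0.1, 0.3]
width: 0.0373
delta cm [20.25 -3.14  3.55] rot [-0.002 -0.002  0.   ] rows>= 4.2 0.0
```

```bash
python3 -m crank '[{"delta_pos":[4.5,-0.7,0.5],"rot":[0,0,0],"jaw":40},{"delta_pos":[9,-1.4,1],"rot":[0,0,0],"jaw":40},{"delta_pos":[13.5,-2.1,1.5],"rot":[0,0,0],"jaw":40},{"delta_pos":[18,-2.8,2.5],"rot":[0,0,0],"jaw":40},{"delta_pos":[20.25,-3.15,3.5],"rot":[0,0,0],"jaw":40}]'
python3 -m crank '[{"delta_pos":[0,0,0],"rot":[0,0,0],"jaw":40}]'
python3 - <<'E'
from h import *
R=toolR([.4598,.888,0])
rel([.46,-.007,.2],R);o=get_obs();print(o["ee_pos"],o["dq"].round(1))
m=camera_model("wrist");save("w1",grab_frame("wrist"));print(m)
print(proj(m,[[.46,-.007,.012],[.5097,.0887,.012],[.441,-.0437,.012]]))
E
```

```text
t: 1.6
ee_pos: [0.4607, -0.0024, 0.2004]
tool_rot: [[0.454, 0.891, 0.0], [0.891, -0.454, 0.005], [0.005, -0.002, -1.0]]
ft_force: [0.0, -0.4, -0.6]
width: 0.037
t: 1.7
ee_pos: [0.4605, 0.0011, 0.1994]
tool_rot: [[0.448, 0.894, -0.002], [0.894, -0.448, 0.007], [0.005, -0.005, -1.0]]
ft_force: [0.3, -0.9, 0.4]
width: 0.0373
delta cm [-0.75  0.32 -0.07] rot [-0.005 -0.005  0.013] rows>= 0.2 0.1
[0.46046171 0.00113831 0.19939943] [-0.2 -0.9  1.4 -0.3  0.3  1.   0.6]
{'intrinsics': array([[298.7953636 ,   0.        , 319.72147101],
       [  0.        , 298.7953636 , 198.73904607],
       [  0.        ,   0.        ,   1.        ]]), 'k1': -0.025144814375431198, 'rvec': array([-2.77430261,  0.65543324,  0.10541872]), 'tvec': array([-0.40914433,  0.17385422,  0.42196911])}
[[324.11306522 187.5430181 ]
 [325.97358435  89.99679153]
 [323.52253626 220.52069753]]
```

View pics/w1.png

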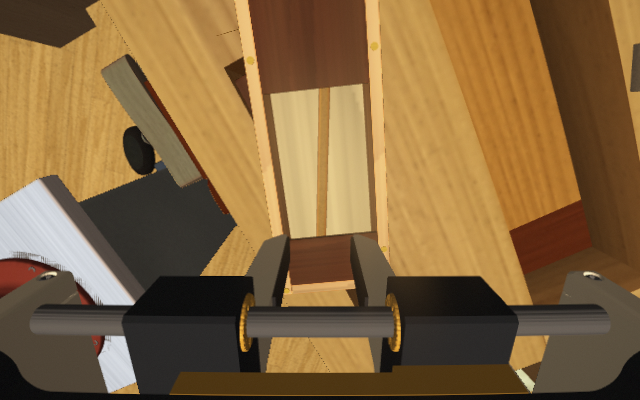

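The wrist view shows the dowel from (324,90) to (321,235), in line with the jaws and within about 2 px of the prediction. I'll refine from these pixels.

Run:
```python
from h import *
im=cv2.imread("pics/w1.png");m=camera_model("wrist")
L=[]
for r in range(95,230,5):
    row=im[r,278:360].astype(int); b=row[:,0]; k=b<np.median(b)-40
    idx=np.where(k)[0]+278; idx=idx[abs(idx-322)<15]
    if len(idx): L.append((idx.mean(),r,len(idx)))
L=np.array(L);print(L[::5])
P=cast(m,L[:,:2],.012)[:,:2];c=P.mean(0);d=np.linalg.svd(P-c)[2][0];d*=np.sign(d[1]);print(c,d,abs((P-c)@[d[1],-d[0]]).max())
# box
E=cast(m,[(271,94),(363,84),(288,240),(371,232)],.053);print(E.round(4))
G=c+d*((-.007-c[1])/d[1]);print(G);rel([*G,.2],toolR([*d,0]));rel([*G,.024],toolR([*d,0]))
```

```text
[[324.   95.   11. ]
 [323.5 120.   10. ]
 [323.  145.   11. ]
 [322.5 170.   10. ]
 [321.5 195.   10. ]
 [321.  220.    9. ]]
[0.47194675 0.01955404] [0.46809806 0.88367653] 0.0004748987540221169
[[ 0.4604  0.1055  0.053 ]
 [ 0.5416  0.0744  0.053 ]
 [ 0.4029 -0.0341  0.053 ]
 [ 0.4875 -0.0661  0.053 ]]
[ 0.45788064 -0.007     ]
delta cm [-0.69  0.08 -0.02] rot [-0.004 -0.004  0.02 ] rows>= 0.1 0.1
delta cm [-0.77  0.15 17.58] rot [-0.004 -0.004  0.02 ] rows>= 3.5 0.1
```

```bash
python3 -m crank '[{"delta_pos":[-0.7,0.1,4],"rot":[0,0,0.02],"jaw":40},{"delta_pos":[-0.7,0.1,8],"rot":[0,0,0.02],"jaw":40},{"delta_pos":[-0.7,0.1,11],"rot":[0,0,0.02],"jaw":40},{"delta_pos":[-0.7,0.15,13],"rot":[-0.004,-0.004,0.02],"jaw":40},{"delta_pos":[-0.75,0.15,14],"rot":[-0.004,-0.004,0.02],"jaw":40}]'
python3 -m crank '[{"delta_pos":[0,0,0.2],"rot":[0,0,0],"jaw":40}]'
python3 - <<'E'
from h import *
d=np.array([.4681,.88368]);c=np.array([.47195,.01955]);G=c+d*((-.007-c[1])/d[1])
rel([*G,.025],toolR([*d,0]))
E
```

```text
t: 2.25
ee_pos: [0.457, -0.0092, 0.0585]
tool_rot: [[0.47, 0.882, -0.003], [0.882, -0.47, -0.001], [-0.002, -0.002, -1.0]]
ft_force: [0.2, 0.5, 0.1]
width: 0.0371
t: 2.35
ee_pos: [0.4566, -0.0106, 0.0561]
tool_rot: [[0.472, 0.882, -0.004], [0.882, -0.472, -0.002], [-0.004, -0.003, -1.0]]
ft_force: [-0.1, 0.3, 0.3]
width: 0.0373
delta cm [ 0.39 -0.05  3.11] rot [-0.003  0.004 -0.005] rows>= 0.6 0.0
```

```bash
python3 -m crank '[{"delta_pos":[0.2,-0.05,1],"rot":[0,0.004,-0.005],"jaw":40},{"delta_pos":[0.4,-0.05,2],"rot":[-0.003,0.004,-0.005],"jaw":35},{"delta_pos":[0.4,-0.05,2.6],"rot":[-0.003,0.004,-0.005],"jaw":30},{"delta_pos":[0.4,-0.05,3],"rot":[-0.003,0.004,-0.005],"jaw":25},{"delta_pos":[0.4,-0.05,3.1],"rot":[-0.003,0.004,-0.005],"jaw":25}]'
python3 -m crank '[{"delta_pos":[0,0,0],"rot":[0,0,0],"jaw":20}]'
```

```text
t: 2.85
ee_pos: [0.4578, -0.0068, 0.0247]
tool_rot: [[0.467, 0.884, -0.0], [0.884, -0.467, 0.0], [0.0, -0.0, -1.0]]
ft_force: [0.0, -0.4, 0.2]
width: 0.0234
t: 2.95
ee_pos: [0.4578, -0.0068, 0.0247]
tool_rot: [[0.467, 0.884, 0.0], [0.884, -0.467, -0.0], [-0.0, 0.0, -1.0]]
ft_force: [-0.2, -0.7, -0.2]
width: 0.02
```

```bash
python3 -m crank '[{"delta_pos":[0,0,0],"rot":[0,0,0],"jaw":12},{"delta_pos":[0,0,0],"rot":[0,0,0],"jaw":5},{"delta_pos":[0,0,0],"rot":[0,0,0],"jaw":5},{"delta_pos":[0,0,0],"rot":[0,0,0],"jaw":5}]' 20
python3 -m crank '[{"delta_pos":[0.5,0,0],"rot":[0,0,0],"jaw":5},{"delta_pos":[1,0,0],"rot":[0,0,0],"jaw":5},{"delta_pos":[1.5,0,0],"rot":[0,0,0],"jaw":5},{"delta_pos":[2,0,0],"rot":[0,0,0],"jaw":5},{"delta_pos":[2,0,0],"rot":[0,0,0],"jaw":5}]'
python3 - <<'E'
from h import *
save("w2",grab_frame("wrist"));t=grab_frame("top")[140:245,240:390]
w=grab_frame("wrist")[60:310,200:440]
save("v2",np.hstack([cv2.resize(w,(384,400)),cv2.resize(t,(416,400))]))
E
```

```text
t: 3.35
ee_pos: [0.458, -0.0067, 0.0249]
tool_rot: [[0.467, 0.884, 0.001], [0.884, -0.467, 0.0], [0.0, 0.0, -1.0]]
ft_force: [0.1, -0.5, 0.8]
width: 0.0109
t: 3.85
ee_pos: [0.468, 0.0121, 0.0249]
tool_rot: [[0.466, 0.885, 0.002], [0.885, -0.466, 0.001], [0.002, 0.001, -1.0]]
ft_force: [0.6, 0.0, -0.0]
width: 0.0112
```

View pics/v2.png

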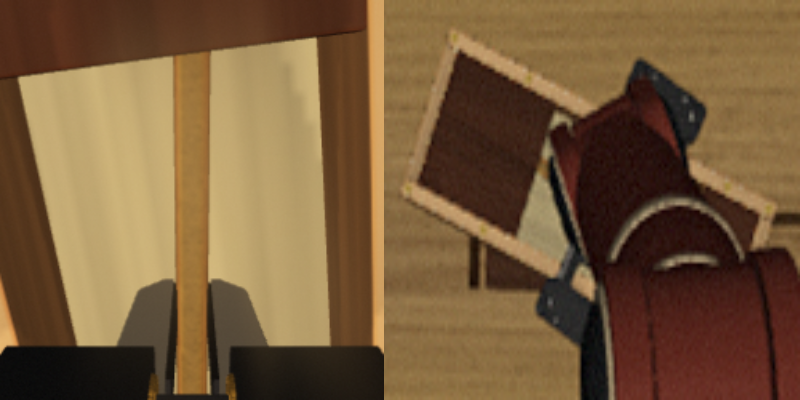

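Gripped (width 11 mm), and the dowel has moved 20 mm under the long cover. In the composite, the wrist half has the dowel at (192,55)-(192,390), and the box hasn't moved in the top half. The right end is hidden, so I'll push on in steps and watch the force.

```bash
python3 -m crank '[{"delta_pos":[0.5,0,0],"rot":[0,0,0],"jaw":5},{"delta_pos":[1,0,0],"rot":[0,0,0],"jaw":5},{"delta_pos":[1.5,0,0],"rot":[0,0,0],"jaw":5},{"delta_pos":[2,0,0],"rot":[0,0,0],"jaw":5},{"delta_pos":[2,0,0],"rot":[0,0,0],"jaw":5}]' 6
python3 - <<'E'
from h import *
s=grab_frame("side")[170:300,240:400];t=grab_frame("top")[140:245,240:390]
save("v3",np.hstack([cv2.resize(s,(480,390)),cv2.resize(t,(320,390))]))
E
```

```text
t: 4.5
ee_pos: [0.4777, 0.0303, 0.025]
tool_rot: [[0.466, 0.885, 0.002], [0.885, -0.466, 0.002], [0.002, 0.001, -1.0]]
ft_force: [1.0, -0.1, -0.1]
width: 0.0116
```

View pics/v3.png

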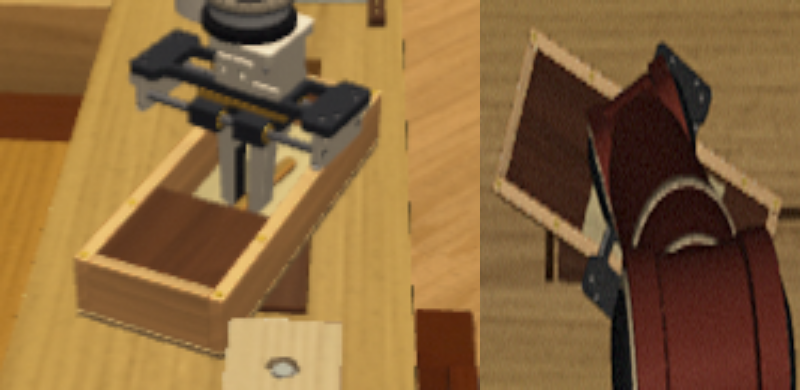

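The dowel shows to the right of the fingers, ending at crop (295,160), which is side pixel (338,223). I'll cast that and compare it with the right cover's edge.

Run:
```python
from h import *
m=camera_model("side")
y=np.array([.3574,.934]);x=np.array([.934,-.3574]);c=np.array([.4821,.0425])
w=lambda bx,by,z:[*(c+x*bx+y*by),z]
print(((proj(m,[w(-.05,-.0975,.056),w(.05,-.0975,.056),w(-.05,-.0975,.05),w(-.006,-.0975,.056)])-[240,170])*3).round(0))
P=cast(m,[(338.3,223.3)],.012)[0];print(P,(P[:2]-c)@x,(P[:2]-c)@y)
s=cv2.imread("pics/v3.png")[100:220,230:390];cv2.imwrite("pics/v3c.png",cv2.resize(s,None,fx=5,fy=5,interpolation=cv2.INTER_CUBIC))
```

```text
[[341. 123.]
 [235.  97.]
 [340. 129.]
 [293. 111.]]
[ 0.43890774 -0.03703274  0.012     ] -0.011916572365336423 -0.08972049022568078
```

View pics/v3c.png

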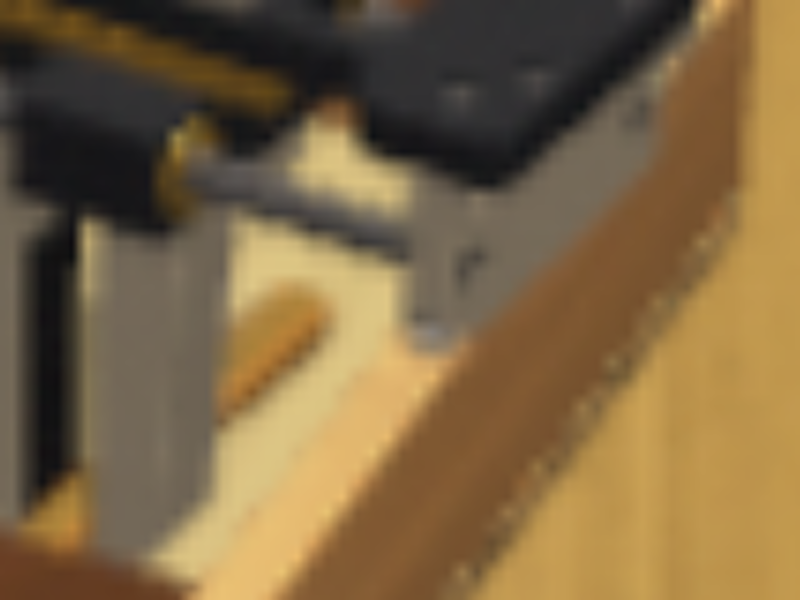

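The dowel's right end is visible at crop (320,300) with bare floor beyond it. It is at box y≈-0.090, about 8 mm clear of the cover, with some 22 mm left to the end wall. I'll push 12 mm more, then tilt about the left end.

```bash
python3 -m crank '[{"delta_pos":[0.4,0,0],"rot":[0,0,0],"jaw":5},{"delta_pos":[0.8,0,0],"rot":[0,0,0],"jaw":5},{"delta_pos":[1.2,0,0],"rot":[0,0,0],"jaw":5},{"delta_pos":[1.2,0,0],"rot":[0,0,0],"jaw":5}]' 10
python3 -m crank '[{"delta_pos":[0,0,0],"rot":[0,0,0],"jaw":5},{"delta_pos":[0,0,0],"rot":[0,0,0],"jaw":5},{"delta_pos":[0,0,-0.1],"rot":[0,0,0],"jaw":5}]' 25
python3 - <<'E'
from h import *
s=grab_frame("side");save("s4",s)
o=get_obs();c=np.array([.4821,.0425]);print((o["ee_pos"][:2]-c)@[.3574,.934],o["ft_force"])
E
```

```text
t: 5.0
ee_pos: [0.4834, 0.0413, 0.025]
tool_rot: [[0.465, 0.885, 0.003], [0.885, -0.465, 0.002], [0.003, 0.001, -1.0]]
ft_force: [-0.5, -0.0, -0.4]
width: 0.0113
t: 5.3
ee_pos: [0.4833, 0.0413, 0.0259]
tool_rot: [[0.465, 0.885, 0.002], [0.885, -0.465, 0.002], [0.003, 0.001, -1.0]]
ft_force: [0.1, 0.6, 0.0]
width: 0.0107
-0.0006666038829715797 [-0.42113814  0.33298307 -1.53020903]
```

```bash
python3 -m crank '[{"delta_pos":[0.07,0,-0.8],"rot":[0,-0.05,0],"jaw":5},{"delta_pos":[0.15,0,-1.6],"rot":[0,-0.1,0],"jaw":5},{"delta_pos":[0.2,0,-2.4],"rot":[0,-0.15,0],"jaw":5},{"delta_pos":[0.25,0,-3.1],"rot":[0,-0.2,0],"jaw":5},{"delta_pos":[0.3,0,-3.7],"rot":[0,-0.244,0],"jaw":5}]'
python3 -m crank '[{"delta_pos":[0,0,0],"rot":[0,0,0],"jaw":5}]'
python3 - <<'E'
from h import *
o=get_obs();R=o["tool_rot"];print(o["ee_pos"],R.round(3),o["ft_force"])
g=o["ee_pos"]+.013*R[:,2];print("L",g+R[:,0]*.142,"R",g-R[:,0]*.078)
s=grab_frame("side")[150:300,240:400];w=grab_frame("wrist")[60:310,200:440]
save("v4",np.hstack([cv2.resize(s,(427,400)),cv2.resize(w,(373,400))]))
print(np.array(proj(camera_model("side"),[g+R[:,0]*.142,g-R[:,0]*.078])-[240,150])*2.667)
E
```

```text
t: 5.85
ee_pos: [0.4849, 0.0442, 0.0636]
tool_rot: [[0.452, 0.885, -0.11], [0.859, -0.465, -0.213], [-0.24, 0.002, -0.971]]
ft_force: [0.4, -0.1, -1.1]
width: 0.0109
t: 5.95
ee_pos: [0.4859, 0.0462, 0.0638]
tool_rot: [[0.45, 0.887, -0.107], [0.861, -0.463, -0.212], [-0.237, 0.003, -0.971]]
ft_force: [0.5, -0.2, -0.7]
width: 0.0111
[0.48590584 0.04623391 0.06381083] [[ 0.45   0.887 -0.107]
 [ 0.861 -0.463 -0.212]
 [-0.237  0.003 -0.971]] [ 0.47885995 -0.20001224 -0.68866507]
L [0.54839702 0.16573521 0.01747195] R [ 0.44941905 -0.02367343  0.06969961]
[[125.39034429 313.13996674]
 [252.02354521 151.95733405]]
```

View pics/v4.png

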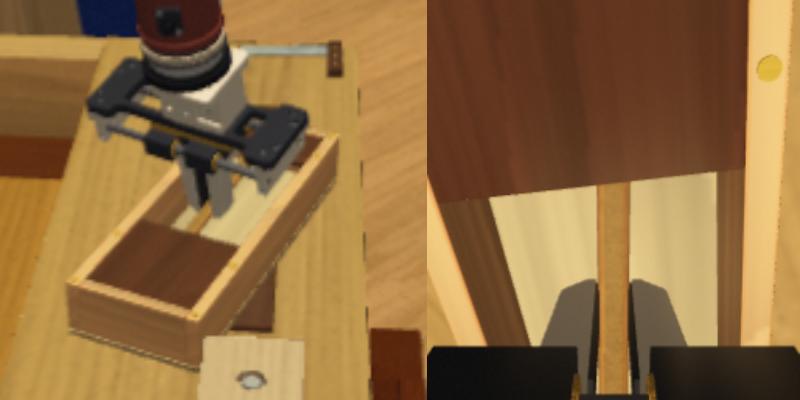

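In the side half the dowel is tilted and running under the long cover at (195,225). In the wrist half it is at (612,185)-(612,390) and the box is unmoved. Forces are about zero, so nothing is in contact. Next I'll draw it out along its axis.

```bash
python3 -m crank '[{"delta_pos":[-1,0,0],"rot":[0,0,0],"jaw":5},{"delta_pos":[-2.2,0,0],"rot":[0,0,0],"jaw":5},{"delta_pos":[-3.6,0,0],"rot":[0,0,0],"jaw":5},{"delta_pos":[-5,0,0],"rot":[0,0,0],"jaw":5},{"delta_pos":[-6,0,0],"rot":[0,0,0],"jaw":5}]'
python3 -m crank '[{"delta_pos":[-1,0,0],"rot":[0,0,0],"jaw":5},{"delta_pos":[-2.2,0,0],"rot":[0,0,0],"jaw":5},{"delta_pos":[-3.6,0,0],"rot":[0,0,0],"jaw":5},{"delta_pos":[-5,0,0],"rot":[0,0,0],"jaw":5},{"delta_pos":[-6,0,0],"rot":[0,0,0],"jaw":5}]'
python3 - <<'E'
from h import *
o=get_obs();R=o["tool_rot"];print(o["ee_pos"],o["ft_force"],o["qpos"].round(1))
g=o["ee_pos"]+.013*R[:,2];l=g+R[:,0]*.142;c=np.array([.4821,.0425]);print("L",l,(l[:2]-c)@[.3574,.934])
rel([.44,-.03,.25],toolR([.4681,.88368,0]))
w=grab_frame("wrist")[60:310,200:440];s=grab_frame("side")[130:300,240:410]
save("v5",np.hstack([cv2.resize(s,(400,400)),cv2.resize(w,(384,400))]))
E
```

```text
t: 6.55
ee_pos: [0.4566, -0.0095, 0.0782]
tool_rot: [[0.453, 0.884, -0.111], [0.858, -0.467, -0.213], [-0.24, 0.002, -0.971]]
ft_force: [-0.1, 0.2, -0.0]
width: 0.0108
t: 7.05
ee_pos: [0.4285, -0.0624, 0.093]
tool_rot: [[0.454, 0.884, -0.111], [0.858, -0.468, -0.213], [-0.241, 0.002, -0.971]]
ft_force: [0.3, 0.8, -1.5]
width: 0.0108
[ 0.42851739 -0.06238557  0.09301819] [ 0.34391101  0.76701609 -1.46071591] [ -0.5  32.6  -3.6 121.   23.9  36.2 -52.1]
L [0.49156526 0.05664798 0.04623167] 0.016597100119590067
delta cm [ -0.48  -0.47 -16.06] rot [0.002 0.243 0.   ] rows>= 3.2 1.6
```

View pics/v5.png

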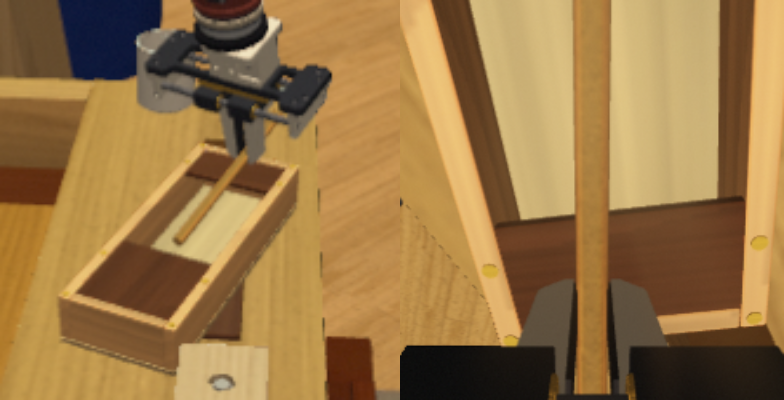

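The left end is out of the cover: the side half shows it free in the opening at (180,240). The gripper stands well short of the mug. Now I'll lift and level.

```bash
python3 -m crank '[{"delta_pos":[-0.4,0,-1.5],"rot":[0,0,0],"jaw":5},{"delta_pos":[-0.9,0,-4],"rot":[0,0,0],"jaw":5},{"delta_pos":[-1.3,-0.1,-7],"rot":[0,0,0],"jaw":5},{"delta_pos":[-1.2,-0.3,-10],"rot":[0,0.08,0],"jaw":5},{"delta_pos":[-1,-0.4,-12.5],"rot":[0,0.16,0],"jaw":5}]'
python3 - <<'E'
from h import *
rel([.44,-.03,.25],toolR([.4681,.88368,0]))
E
```

```text
t: 7.65
ee_pos: [0.4352, -0.041, 0.2183]
tool_rot: [[0.465, 0.885, -0.034], [0.882, -0.466, -0.071], [-0.079, 0.003, -0.997]]
ft_force: [0.1, -0.8, -0.3]
width: 0.0112
delta cm [ 0.94 -0.07 -3.26] rot [0.003 0.079 0.002] rows>= 0.7 0.5
```

```bash
python3 -m crank '[{"delta_pos":[0.4,0,-1.2],"rot":[0,0.03,0],"jaw":5},{"delta_pos":[0.7,0,-2.4],"rot":[0,0.06,0],"jaw":5},{"delta_pos":[0.9,-0.1,-3.2],"rot":[0.003,0.079,0.002],"jaw":5},{"delta_pos":[0.9,-0.1,-3.2],"rot":[0.003,0.079,0.002],"jaw":5},{"delta_pos":[0.9,-0.1,-3.2],"rot":[0.003,0.079,0.002],"jaw":5}]'
python3 - <<'E'
from h import *
o=get_obs();R=o["tool_rot"];print(o["ee_pos"],R[2].round(4),o["dq"].round(2),o["width"])
g=o["ee_pos"]+.013*R[:,2];m=camera_model("side");s0=grab_frame("side");s=s0[70:270,230:430];t=grab_frame("top");save("s6",s0);save("t6",t)
print(((proj(m,[g+R[:,0]*.142,g-R[:,0]*.078])-[230,70])*2).round(1))
save("v6",np.hstack([cv2.resize(s,(400,400)),cv2.resize(t[110:250,190:390],(400,400))]))
E
```

```text
t: 8.15
ee_pos: [0.4393, -0.0301, 0.249]
tool_rot: [[0.468, 0.884, -0.001], [0.884, -0.468, -0.001], [-0.001, -0.0, -1.0]]
ft_force: [-1.0, 0.2, -0.4]
width: 0.0105
[ 0.43930138 -0.03014477  0.24900306] [-8.e-04 -4.e-04 -1.e+00] [-0.32  0.67  0.2   0.41 -0.07  0.01  0.16] 0.01047425323151556
[[155.4 198.5]
 [251.7 130.6]]
```

View pics/v6.png

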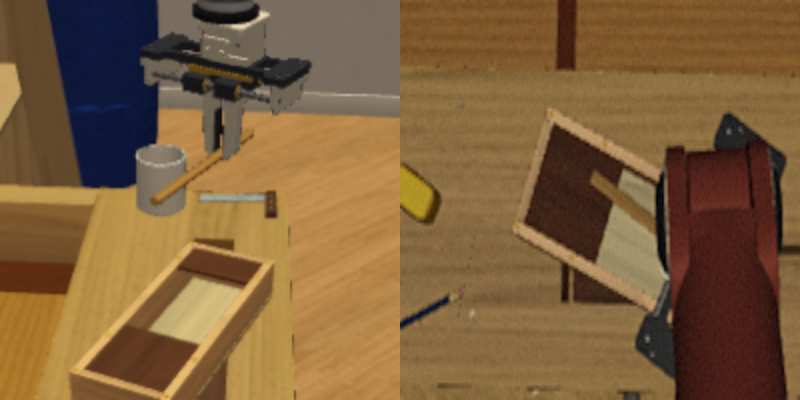

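The dowel is seen at (155,200)-(251,132) in the side half, against (155,198)-(252,131) predicted for a level one. The box, mug and tape look undisturbed. I'll settle, check for drift and hand in.

```bash
python3 -m crank '[{"delta_pos":[0,0,0],"rot":[0,0,0],"jaw":5},{"delta_pos":[0,0,0],"rot":[0,0,0],"jaw":5},{"delta_pos":[0,0,0],"rot":[0,0,0],"jaw":5},{"delta_pos":[0,0,0],"rot":[0,0,0],"jaw":5},{"delta_pos":[0,0,0],"rot":[0,0,0],"jaw":5}]'
python3 - <<'E'
from h import *
a=cv2.cvtColor(cv2.imread("pics/top0.png"),6).astype(np.float32);b=cv2.cvtColor(cv2.imread("pics/t6.png"),6).astype(np.float32)
for n,(r0,r1,c0,c1) in dict(boxL=(145,200,245,285),tape=(160,195,172,216),mug=(150,195,440,495)).items():
    print(n,np.round(cv2.phaseCorrelate(a[r0:r1,c0:c1].copy(),b[r0:r1,c0:c1].copy()),3) if 0 else [np.round(x,3) for x in cv2.phaseCorrelate(a[r0:r1,c0:c1].copy(),b[r0:r1,c0:c1].copy())])
o=get_obs();print(o["dq"].round(2),o["width"],o["ee_pos"])
close_job()
E
```

```text
t: 8.75
ee_pos: [0.4392, -0.03, 0.2486]
tool_rot: [[0.467, 0.884, -0.002], [0.884, -0.467, -0.0], [-0.001, -0.001, -1.0]]
ft_force: [0.6, -0.2, 0.7]
width: 0.0111
boxL [array([ 0.013, -0.037]), np.float64(1.001)]
tape [array([0.5  , 0.025]), np.float64(0.992)]
mug [array([-0.038,  0.514]), np.float64(0.987)]
[ 0.11 -0.12  0.04  0.01  0.02  0.04  0.01] 0.011140851878670434 [ 0.43915347 -0.03004488  0.24864213]
the job is handed in; nothing more can be done
```

The dowel is out of the box, and I handed the job in at 8.75 s with the gripper still holding it. I pushed it about 52 mm under the longer cover until its right end was free. I then tilted that end up about 14°, drew the dowel about 12 cm along its axis out through the opening, lifted it and levelled it.

**Last checks:**
- **Dowel:** The gripper was 11 mm open on it at 25 N, with the axis about 236 mm above the bench and so roughly 17 cm above the top of the box. In the side view, both ends were within about 1 pixel of where a level dowel should appear. Joint speeds were about 0.1°/s or less.
- **Forces:** The wrist readings I saw stayed below about 2 N.
- **Box:** It had shifted less than 0.05 pixel in the top view since the start.
- **Mug and tape measure:** The same comparison gave a shift of 0.5 pixel, about 1 mm, for each. That is probably an artefact of the comparison's image sizes, because the arm never went near the tape measure and crossed the mug's side of the bench at about 23 cm height. I did not check it any other way; by eye both looked undisturbed in the pictures.

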